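Turn the trolley wheel valve up

ROBOT

A 6-joint arm with a two-finger parallel gripper is mounted at the origin on a cart in front of the work surface, level with it; the furniture and walls round the work are solid. World frame = base frame: x ahead of the robot, y to its left, z up, the work surface at z = 0. Lengths are in m, angles in rad, forces in N, time in s.
With the tool pointing down it reaches from about 0.375 to 0.825 m from the base axis. Payload 5.5 kg.
Tool frame: the origin (TCP) lies midway between the tips of the shut fingers; the grasp point (between the pads) lies 19 mm behind it; z points along the fingers, x is the direction in which the jaws open and shut, and the axes are right-handed (so a half turn about z gives the same grasp; the last joint's range is limited). The gripper opens to 85 mm and grips with 20 to 120 N. Pads are 22 mm wide; open, the fingers measure 114 mm over their backs; the gripper's body (76 mm by 85 mm) begins 54 mm behind the grasp point. The pads swing forward as they close: fully open they stand 13 mm farther back than shut.
Start: joints at [0, 0.314, -0.047, 1.21, 0, 1.571], TCP at [0.6, -0, 0.231] pointing down, gripper open.
Joint ranges: [-2.67, 2.67], [-0.69, 1.73], [-1.03, 1.25], [-2.08, 2.16], [-1.42, 1.45], [-3.14, 3.14]. Speed limits (rad/s): [2.39, 2.39, 3.01, 3.14, 3.14, 3.14].

INTERFACE

Orientations are given as a unit quaternion [x, y, z, w].
In Python, from bench import * gives the robot as it stands.
- The arm moves only by the tool play_rows, never from a script. Its argument "steps" is a list of rows, each an object of numbers: "jaw": the finger opening in mm, from 0 to 85.4; "x", "y", "z": the shift along the tool's x, y, z in units of 50 mm (1.0 is 50 mm); "roll": the turn about the tool's z in units of 5 degrees (1.0 is 5 degrees). In form: [{"jaw": .., "x": .., "y": .., "z": .., "roll": ..}, ...]. A call has exactly 10 rows; each row shifts and turns the commanded pose from where the row before left it, along the tool's axes as they then stand; what a row does not reach is not made up. A row lasts 1/8 s, in which the tool goes at most 62.5 mm and 10.7 degrees, less where a joint would pass 70% of its speed; a pose out of reach is approached as far as the arm can. A call is refused whole if a number of a shift passes 1 or a number of a turn 1, either way. A call with a gripper value outside its range is refused whole. The fingers move at their own pace and stop on an object; "grip_force" is the grip in N (left out, the last holds). Time passes only in rows, so rows that do not move let the fingers close, or fill a call up. It gives the time, the measured TCP pose, the force and the opening at its end, in the units of the state.
- get_obs(): the state, without advancing time (a new reading comes with each control period).
- camera(name): name is "scene" or "side" or "wrist"; returns a dict with "frame" (400x640x3 uint8, red, green, blue), "vfov" (degrees; the focal length in pixels is half the picture's height over the tangent of half this angle, whatever the lens; pixels are square), "cx", "cy" (the principal point, pixels), "R" (3x3) and "t" (3): a world point X has camera coordinates R X + t. Camera axes: x right, y down, z forward; pixel columns grow to the right and rows downward; lengths in m; the calibration is good to about 2 mm. A picture is of the moment at which its call begins. There is no depth.
- hand_in(): hands the job in, once; it reports no verdict.
Trained networks look in the newest picture that a camera, given by its name, has taken for a name from the list of things; names that differ only in an ending like _2 or _b are one class to them, and where a whole thing is asked for, a point or a joint stands for the part that bears it (a point fixed in the world has none). Each returns a list of dicts, best first, with "score" (0 to 1); they miss things now and then, are a little off and sometimes report something else, mostly with a low value. They report only what shows in the picture. A call takes as long as a camera call.
- look_for(query, camera): "at" ([row, column] in pixels, amid what is visible of it).
The state is a dict: "time_s": time; "joint_positions": joint angles; "joint_velocities": joint speeds; "joint_torque": joint torques, N m; "eef_pos": TCP position; "eef_rot": TCP orientation; "contact_force": force on the tool from outside, world axes, zero at the start; "ft_torque": the same for the moment, N m; "finger_gap": finger opening in m.
Only numpy, scipy, OpenCV 4.12 (cv2) and the standard library are available. Lean on these libraries where they do the work, as an engineer would, in place of code of your own. Each camera call takes 0.05 s, during which the arm holds its last target.

TASK

The delivery trolley's wheel hangs in a steel stand on the table and is to be pumped up: push its spokes round with the fingertips, one after another, until the valve is at the very bottom of the rim with its stem pointing straight up at the hub, then take the hand away from the wheel. Push only on the spokes, lightly: do not grip anything, and do not push on the tyre or the valve stem. Leave everything else on the table where it is.

Things in the scene. Friction and masses are not known exactly. Their poses are not given: they have to be found in the camera images.
- stand: Fixed steel stand holding the upright wheel. Origin: centre of the underside of its base plate (170 x 400 x 10 mm, on the table). x points from the wheel's front face to its back (roughly away from the robot), y left, z up. The axle lies along x, 157 mm above the origin; the wheel's mid-plane is x = 0. Uprights 30 mm wide, 180 mm high, at y = +-178 mm.
- front_rail (a point): Middle of the stand's flat front rail, 55 mm before the wheel's centre at axle height: 40 mm high, 8 mm thick, 386 mm long along the stand's y. The axle nut stands 13 mm further out. It bars a finger from the 3 and 9 o'clock places, so a spoke is pushed across the open upper half, then the next one is taken. A like rail lies behind the wheel, at x = +47 mm.
- hub (a point): Centre of the wheel: on the axle, in the mid-plane of the tyre, 157 mm above the table. It does not move as the wheel turns.
- valve_stem: The valve stem, 40 mm long, up to 15 mm thick at its foot: black rubber, brass, small black cap. It stands on the inside of the rim, half-way between two spokes (36 degrees from each), and points radially inward at the hub. Origin: its foot on the rim (99 mm from the axle, 10 mm before the mid-plane); its z axis runs along the stem towards the hub. It turns with the wheel.
- wheel (a joint): Turn of the wheel, rad. 0 (or a whole turn) = valve at the bottom, stem straight up; grows as the wheel turns clockwise seen from the robot (top towards the stand's -y). Clock angle of the valve from the top: pi + value; of the spokes: pi + value + 36 deg + k x 72 deg. Turns either way, no stop within nearly two turns; a drag of 2 to 3 N at mid-spoke keeps it where it is left.
- spokes: Hub (radius 27 mm) and five straight flat aluminium spokes from hub to rim (inside radius 98 mm), 12 mm wide, 72 degrees apart, with open gaps between. Along the stand's x they fill -30 to -10 mm, so stand 10 mm proud of the tyre's front. Origin at the wheel's centre; turns with the wheel.
- tyre: Black tyre, 284 mm outer diameter, 40 mm wide (stand x = -20 to +20 mm); origin at the wheel's centre; turns with the wheel.
- tape: Bystander: roll of tan tape lying flat, 104 mm across, 25 mm high; origin under its centre.
- roll: Bystander: white label roll lying flat, 64 mm across, 30 mm high; origin under its centre.
- pen: Bystander: blue and white marker lying on the table, 135 mm long; origin under its centre.
- thermometer: Bystander: dial probe thermometer lying flat, 166 mm long; origin under its centre.
- clip: Bystander: black binder clip, 54 x 31 x 40 mm; origin under its centre.

How it is judged:
On the way, in this order (a step that is already met when the one before it is completed fails the run):
1. the fingers push a spoke while the valve is still high in the wheel (contact force between the fingers and spokes above 0.3 N and angle between valve_stem's own z axis and vertical above 1.9 rad).
2. the fingers push a spoke while the valve is in the lower half (contact force between the fingers and spokes above 0.3 N and angle between valve_stem's own z axis and vertical below 1.2 rad).
At the end, for the whole second after the job is handed in: The valve is at the bottom with its stem pointing straight up within 0.14 rad (8 degrees), the wheel is at rest, and the five loose bystanders are within 30 mm of where they were (angle between valve_stem's own z axis and vertical below 0.14 rad and velocity of joint wheel between -0.05 and 0.05 rad/s and distance of each of tape, roll, pen, thermometer, clip from where it was at the start of the episode below 0.03 m); the robot touches nothing.
It fails at once if the valve stem is pushed (more than 2 N) (contact force between any of the fingers, the arm and valve_stem above 2 N).
It fails at once if the tyre is pushed (more than 6 N) (contact force between any of the fingers, the arm and tyre above 6 N).
It fails at once if a spoke is gripped or shoved (more than 35 N) (contact force between the fingers and spokes above 35 N).
It fails at once if a loose bystander is moved or lifted by 30 mm or more (distance of any of tape, roll, pen, thermometer, clip from where it was at the start of the episode above 0.03 m).
It also fails if it takes over 51 s, if anything falls off the work surface, if the arm or the gripper's body presses on something with over 40 N, if the wrist force passes 120 N, or if a joint passes its speed limit or range.

## Working session

There is one attempt and no reset: what is moved stays moved. The work goes in short steps, Python scripts to look and compute and a tool call to move; the robot and the scene stay as the last step left them, time stands still between calls to the robot, and variables do not carry over. Pictures are saved under pics/ and viewed, and the job is handed in when it is done.

Besides the shell and the picture viewer there is one more tool, called after "Request:" as name(argument=value, ...) on one line, values as JSON. play_rows: Moves the arm, as the interface text tells. Its arguments: {"type":"object","properties":{"steps":{"type":"array"},"grip_force":{"type":"number"}},"required":["steps"]}

```bash
mkdir -p pics; ls
python3 - <<'E'
from bench import *
import cv2
o=get_obs();print(o)
for n in ["scene","side","wrist"]:
    c=camera(n);cv2.imwrite(f"pics/{n}0.png",c["frame"][:,:,::-1])
    print(n,c["vfov"],c["cx"],c["cy"],c["R"],c["t"])
    for q in ["stand","front_rail","hub","valve_stem","spokes","tyre","wheel","tape","roll","pen","thermometer","clip"]:
        try: print(q,[(d["at"],round(d["score"],2)) for d in look_for(q,n)][:3])
        except Exception as e: print(q,e)
print(get_obs()["time_s"])
E
```

```text
pics
{'time_s': 0.0, 'joint_positions': array([-1.71799371e-06,  3.14203247e-01, -4.80787098e-02,  1.21023145e+00,
       -1.53524967e-05,  1.57080242e+00]), 'joint_velocities': array([-4.32088763e-04, -7.10214378e-05,  5.19428906e-04,  6.26850808e-04,
       -4.30352626e-04, -6.66486325e-05]), 'joint_torque': array([ 1.69644722e-03, -5.39594257e+01,  3.39749372e+01,  1.94567809e-02,
        9.49871333e-05,  6.01428906e-05]), 'eef_pos': array([ 5.99407266e-01, -6.10991906e-06,  2.30448406e-01]), 'eef_rot': array([ 9.99999631e-01, -3.89757796e-06, -8.58541193e-04,  7.67812242e-06]), 'contact_force': array([ 0.03715805, -0.23185493, -0.77278472]), 'ft_torque': array([-0.03333562, -0.00621469, -0.02299712]), 'finger_gap': 0.08529961166865842}
scene 53.81978249641904 324.3729810229686 201.72055051768044 [[-0.80762854 -0.58963033 -0.00849804]
 [-0.25743757  0.36550939 -0.89449918]
 [ 0.53052996 -0.72023535 -0.44698882]] [0.44441122 0.2598875  0.9673926 ]
stand [([216.9, 300.2], 0.89)]
front_rail [([213.0, 299.7], 0.89)]
hub [([188.5, 298.0], 0.79)]
valve_stem []
spokes [([191.3, 310.6], 0
[... 811 characters left out ...]
0.77)]
pen [([268.8, 345.9], 0.61), ([244.2, 305.7], 0.56)]
thermometer [([265.0, 441.4], 0.55)]
clip []
wrist 60.30954431486086 319.4381197934182 199.17810599086826 [[ 9.99999897e-01  3.45431641e-04  2.94903423e-04]
 [ 2.52773858e-04 -9.62713690e-01  2.70522250e-01]
 [ 3.77354508e-04 -2.70522148e-01 -9.62713678e-01]] [-0.600347   -0.03516281  0.37882157]
stand [([166.1, 303.7], 0.69)]
front_rail [([165.3, 304.3], 0.84)]
hub [([168.8, 300.1], 0.77)]
valve_stem []
spokes []
tyre [([167.3, 300.1], 0.79)]
wheel [([169.1, 300.8], 0.6)]
tape [([37.7, 147.6], 0.84)]
roll [([256.2, 182.8], 0.8), ([168.8, 299.2], 0.67)]
pen [([139.7, 153.6], 0.57), ([169.1, 298.6], 0.39)]
thermometer []
clip []
1.95
```

View pics/scene0.png

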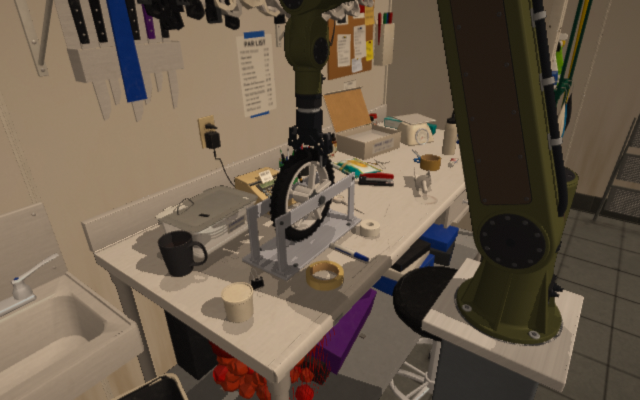

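View pics/side0.png

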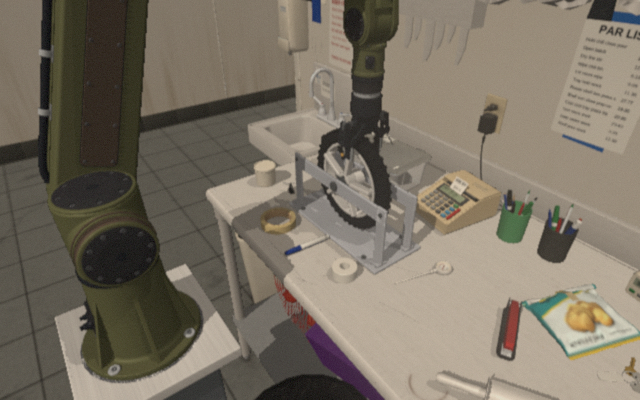

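View pics/wrist0.png

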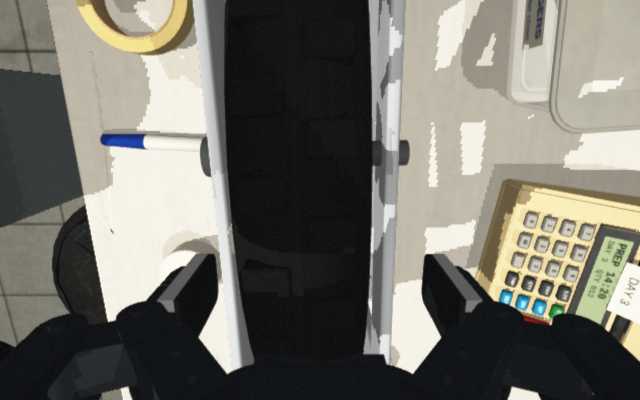

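Run:
```python
import cv2
for n,(x0,x1,y0,y1) in dict(scene=(230,380,120,290),side=(270,430,120,280)).items():
    f=cv2.imread(f"pics/{n}0.png")[y0:y1,x0:x1]
    cv2.imwrite(f"pics/{n}0z.png",cv2.resize(f,None,fx=3.5,fy=3.5,interpolation=cv2.INTER_CUBIC))
```

```text
(no output)
```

View pics/scene0z.png

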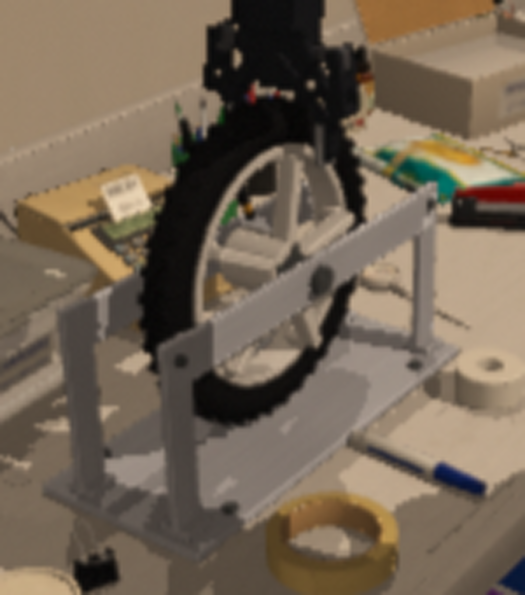

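View pics/side0z.png

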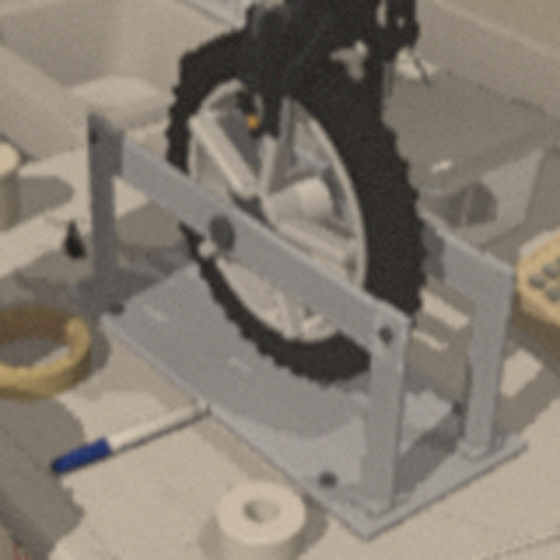

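```bash
cat > geo.py <<'E'
import numpy as np, cv2
from scipy.optimize import least_squares
CAL={'scene':(53.81978249641904,324.3729810229686,201.72055051768044,[[-0.80762854,-0.58963033,-0.00849804],[-0.25743757,0.36550939,-0.89449918],[0.53052996,-0.72023535,-0.44698882]],[0.44441122,0.2598875,0.9673926]),
'side':(51.35609860122214,334.4840586761645,198.78689472937762,[[0.80084792,-0.59877698,0.01042724],[-0.32077387,-0.44359948,-0.83685341],[0.50571408,0.66684753,-0.54732773]],[-0.41060162,0.28350958,0.89628677])}
def proj(n,X,cal=None):
    v,cx,cy,R,t=cal or CAL[n]; f=200/np.tan(np.radians(v)/2)
    c=np.array(R)@np.asarray(X,float)+np.array(t); return np.array([cx+f*c[0]/c[2],cy+f*c[1]/c[2]])
def world(p,s): # p=(x,y,yaw)
    c,sn=np.cos(p[2]),np.sin(p[2]); return np.array([p[0]+c*s[0]-sn*s[1],p[1]+sn*s[0]+c*s[1],s[2]])
OFF={'scene':(230,120),'side':(270,120)}
def z(n,u,v): return np.array([u/3.5+OFF[n][0],v/3.5+OFF[n][1]])
E
cat > fit.py <<'E'
from geo import *
obs=[('scene',(320,280),(-.066,0,.157)),('side',(222,233),(-.066,0,.157)),
('scene',(195,552),(-.085,.2,.005)),('scene',(45,488),(.085,.2,.005)),('scene',(460,350),(-.085,-.2,.008)),
('side',(368,533),(-.085,-.2,.005)),('side',(522,445),(.085,-.2,.005)),('side',(102,320),(-.085,.2,.008))]
def r(p): return np.concatenate([proj(n,world(p,s))-z(n,*q) for n,q,s in obs])
s=least_squares(r,[.57,.05,0]);print(s.x,s.fun.reshape(-1,2).round(1))
np.save('pose.npy',s.x)
hub=world(s.x,(0,0,.157));print('hub',hub)
E
python3 fit.py
```

```text
[0.59922893 0.03012187 0.00180212] [[ 1.2 -0.6]
 [ 1.1  0. ]
 [-0.4  0.2]
 [-1.1 -2.3]
 [ 0.3 -1.4]
 [ 0.7  2.3]
 [ 3.7  1.5]
 [-8.2 -9.5]]
hub [0.59922893 0.03012187 0.157     ]
```

```bash
cat > fit.py <<'E'
from geo import *
CAL['wrist']=(60.30954431486086,319.4381197934182,199.17810599086826,[[9.99999897e-01,3.45431641e-04,2.94903423e-04],[2.52773858e-04,-9.62713690e-01,2.70522250e-01],[3.77354508e-04,-2.70522148e-01,-9.62713678e-01]],[-0.600347,-0.03516281,0.37882157])
obs=[('scene',(320,280),(-.066,0,.157)),('side',(222,233),(-.066,0,.157)),
('scene',(195,552),(-.085,.2,.005)),('scene',(45,488),(.085,.2,.005)),('scene',(460,350),(-.085,-.2,.008)),
('side',(368,533),(-.085,-.2,.005)),('side',(522,445),(.085,-.2,.005))]
def r(p): return np.concatenate([proj(n,world(p,s))-z(n,*q) for n,q,s in obs])
s=least_squares(r,[.57,.05,0],loss='soft_l1');P=s.x;print(P,s.fun.reshape(-1,2).round(1))
np.save('pose.npy',P)
def box(x0,x1,y0,y1,z0,z1): 
    c=[(x,y,zz) for x in(x0,x1) for y in (y0,y1) for zz in (z0,z1)]
    return [(a,b) for i,a in enumerate(c) for b in c[i+1:] if sum(u!=v for u,v in zip(a,b))==1]
L=box(-.085,.085,-.2,.2,0,.01)+box(-.059,-.051,-.193,.193,.137,.177)+box(.043,.051,-.193,.193,.137,.177)
for X,rad in((-.02,.142),(.02,.142),(-.03,.098),(-.03,.027)):
    t=np.linspace(0,2*np.pi,60);pts=[(X,-rad*np.sin(a),.157+rad*np.cos(a)) for a in t];L+=list(zip(pts,pts[1:]))
for n in('scene','side','wrist'):
    f=cv2.imread(f'pics/{n}0.png');k=1.25 if n=='wrist' else 4
    x0,y0=(0,0) if n=='wrist' else OFF[n];x1,y1=(640,400) if n=='wrist' else (x0+165,y0+150 if n=='side' else y0+150)
    f=cv2.resize(f[y0:y1,x0:x1],None,fx=k,fy=k,interpolation=cv2.INTER_CUBIC)
    for a,b in L:
        a,b=[((proj(n,world(P,q))-(x0,y0)+.5)*k).astype(int).tolist() for q in (a,b)]
        if max(map(abs,a+b))<5000: cv2.line(f,a,b,(0,0,255),1)
    cv2.imwrite(f'pics/{n}_ov.png',f)
E
python3 fit.py
```

```text
[0.59686619 0.03586988 0.01782394] [[ 0.9  0.2]
 [-0.7 -0.5]
 [ 0.1  1.7]
 [-1.6 -0.5]
 [-0.5 -1. ]
 [-0.2  1.2]
 [ 2.   0. ]]
```

View pics/scene_ov.png

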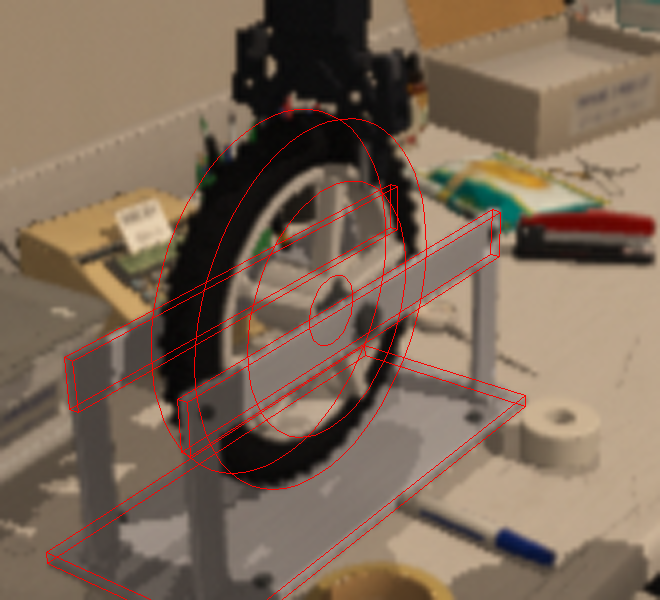

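View pics/side_ov.png

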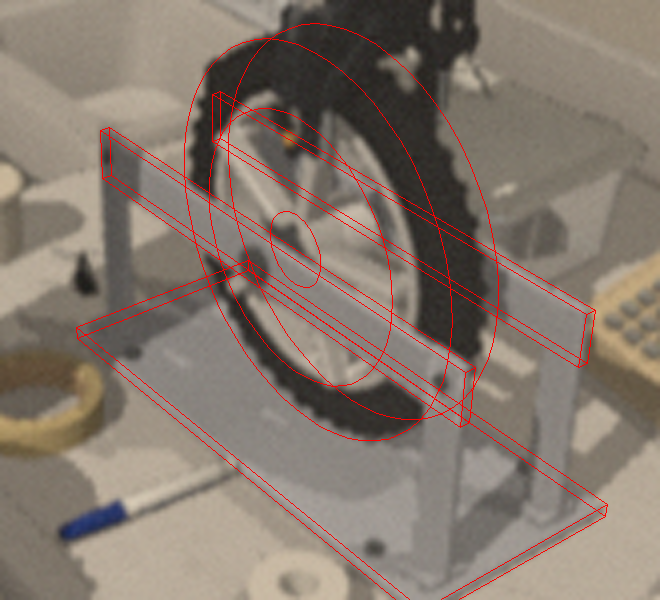

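View pics/wrist_ov.png

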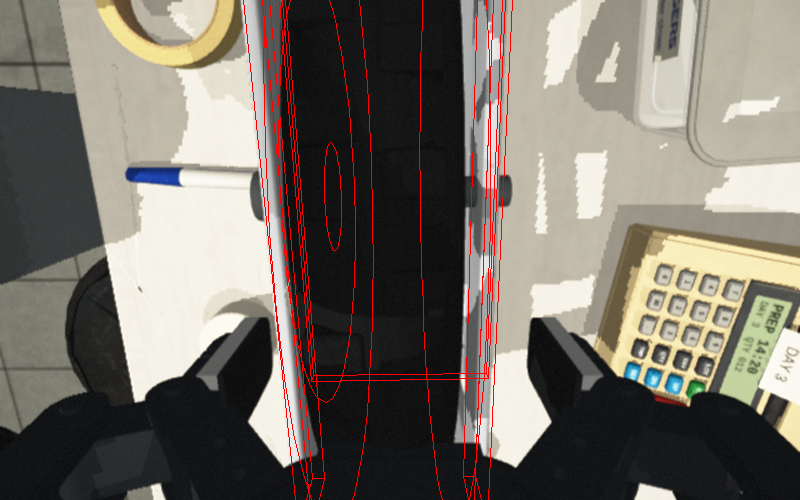

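```bash
cat > crop.py <<'E'
import cv2
f=cv2.imread('pics/wrist0.png')
a=cv2.resize(f[:,180:260],None,fx=4,fy=1.5); b=cv2.resize(f[:,350:430],None,fx=4,fy=1.5)
cv2.imwrite('pics/wr_lr.png',cv2.hconcat([a,b]))
E
python3 crop.py
```

```text
(no output)
```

View pics/wr_lr.png

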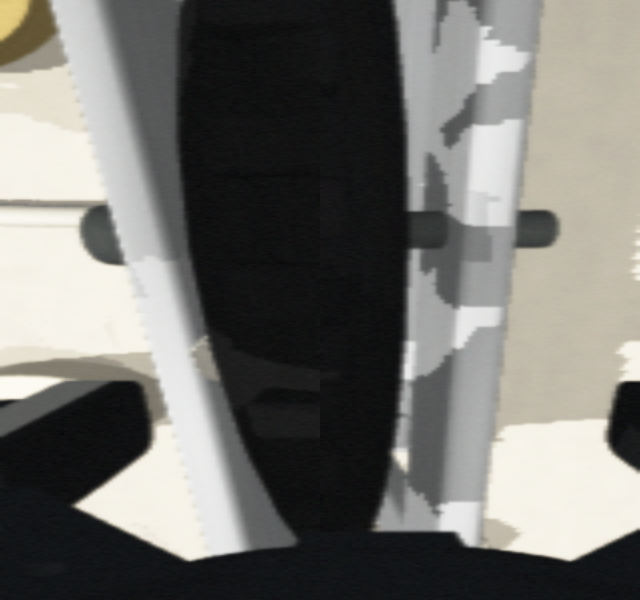

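```bash
cat > fit2.py <<'E'
exec(open('fit.py').read().split('obs=')[0])
obs=[('scene',(320,280),(-.066,0,.157)),('side',(222,233),(-.066,0,.157)),
('scene',(195,552),(-.085,.2,.005)),('scene',(45,488),(.085,.2,.005)),('scene',(460,350),(-.085,-.2,.008)),
('side',(368,533),(-.085,-.2,.005)),('side',(522,445),(.085,-.2,.005))]
obs=[o for o in obs]
lines=[((193.75,0),-.059),((232.5,367),-.059),((405,0),.051),((390.5,363),.051)]
def linres(p):
    out=[]
    for q,x in lines:
        a=proj('wrist',world(p,(x,-.1,.177)));b=proj('wrist',world(p,(x,.15,.177)))
        d=(b-a)/np.linalg.norm(b-a);e=np.array(q)-a;out.append(d[0]*e[1]-d[1]*e[0])
    n=proj('wrist',world(p,(-.068,0,.157)))-(200,157)
    return np.array(out+[n[0],n[1]])
def rs(p): return np.concatenate([proj(n,world(p,s))-z(n,*q) for n,q,s in obs])
for nm,r in(('wrist',linres),('both',lambda p:np.r_[linres(p)*.5,rs(p)]),('ext',rs)):
    s=least_squares(r,[.59,.03,0.0]);print(nm,s.x,s.fun.round(1))
    if nm=='both': np.save('pose.npy',s.x)
E
python3 fit2.py
```

```text
wrist [0.59517467 0.0372387  0.02115153] [ 2.8  1.6 -0.7  0.   4.1 -0.5]
both [0.59535723 0.03673346 0.02038735] [ 1.2  0.8 -0.6 -0.   2.2  0.1  1.1  0.4 -1.3 -0.4  0.5  2.1 -1.4 -0.1
 -0.4 -0.8 -0.7  1.2  1.4 -0.1]
ext [0.59650699 0.03600719 0.01750272] [ 0.9  0.2 -0.8 -0.4  0.1  1.8 -1.5 -0.4 -0.5 -0.9 -0.4  1.2  1.8  0. ]
```

```bash
cat > ov2.py <<'E'
import sys
from geo import *
P=np.load('pose.npy')
src={'scene':sys.argv[2],'side':sys.argv[3]}; val=np.radians(float(sys.argv[1]))
# valve clock angle val(deg)
def pt(X,r,a): return world(P,(X,-r*np.sin(a),.157+r*np.cos(a)))
out=[]
for n in('scene','side'):
    f=cv2.imread(src[n]);x0,y0=OFF[n];y0-=5;k=5
    f=cv2.resize(f[y0:y0+112,x0+ (15 if n=='scene' else 20):x0+(15 if n=='scene' else 20)+78],None,fx=k,fy=k,interpolation=cv2.INTER_CUBIC);x0+=(15 if n=='scene' else 20)
    g=f.copy()
    def ln(A,B,c): 
        a,b=[((proj(n,q)-(x0,y0)+.5)*k).astype(int).tolist() for q in(A,B)];cv2.line(g,a,b,c,1)
    for i in range(5):
        a=val+np.radians(36+72*i)
        for s in(-.006,.006):
            d=np.array([-np.cos(a)*s,-np.sin(a)*s])
            A=world(P,(-.03,-.027*np.sin(a)+d[0],.157+.027*np.cos(a)+d[1]));B=world(P,(-.03,-.098*np.sin(a)+d[0],.157+.098*np.cos(a)+d[1]))
            ln(A,B,(0,255,0) )
    ln(pt(-.01,.099,val),pt(-.01,.059,val),(0,0,255))
    out+= [f,g] if n=='side' else [g]
cv2.imwrite(sys.argv[4],cv2.hconcat([out[0],out[2]]))
E
python3 ov2.py 10 pics/scene0.png pics/side0.png pics/ov10.png
python3 - <<'E'
import sys; sys.path.insert(0,'.')
from geo import *
P=np.load('pose.npy')
for a in range(-60,61,10):
    t=np.radians(a);print(a,[proj('side',world(P,(-.01,-r*np.sin(t),.157+r*np.cos(t)))).round(1) for r in(.06,.08,.099)])
E
```

```text
-60 [array([336.8, 162.7]), array([333. , 157.1]), array([329.4, 151.9])]
-50 [array([338.2, 160.8]), array([334.8, 154.5]), array([331.6, 148.6])]
-40 [array([339.9, 159.4]), array([337. , 152.6]), array([334.3, 146.1])]
-30 [array([341.9, 158.6]), array([339.7, 151.5]), array([337.6, 144.7])]
-20 [array([344.2, 158.4]), array([342.7, 151.2]), array([341.3, 144.2])]
-10 [array([346.6, 158.9]), array([345.9, 151.8]), array([345.3, 144.9])]
0 [array([349.1, 160.1]), array([349.3, 153.3]), array([349.5, 146.7])]
10 [array([351.6, 161.9]), array([352.7, 155.7]), array([353.8, 149.7])]
20 [array([354.1, 164.3]), array([356. , 158.9]), array([358. , 153.6])]
30 [array([356.4, 167.2]), array([359.2, 162.8]), array([361.9, 158.4])]
40 [array([358.4, 170.5]), array([361.9, 167.2]), array([365.4, 164. ])]
50 [array([360.2, 174.1]), array([364.3, 172.1]), array([368.4, 170.2])]
60 [array([361.5, 177.9]), array([366.2, 177.3]), array([370.7, 176.6])]
```

View pics/ov10.png

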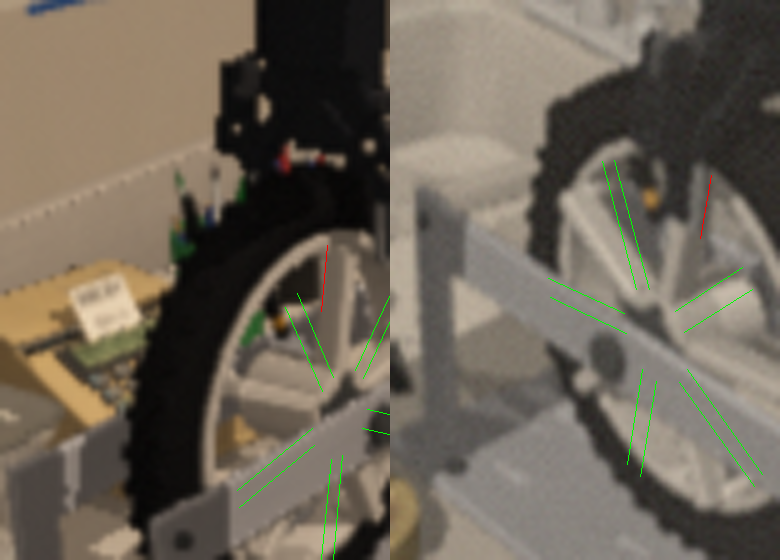

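```bash
python3 ov2.py -28 pics/scene0.png pics/side0.png pics/ov28.png
```

```text
(no output)
```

View pics/ov28.png

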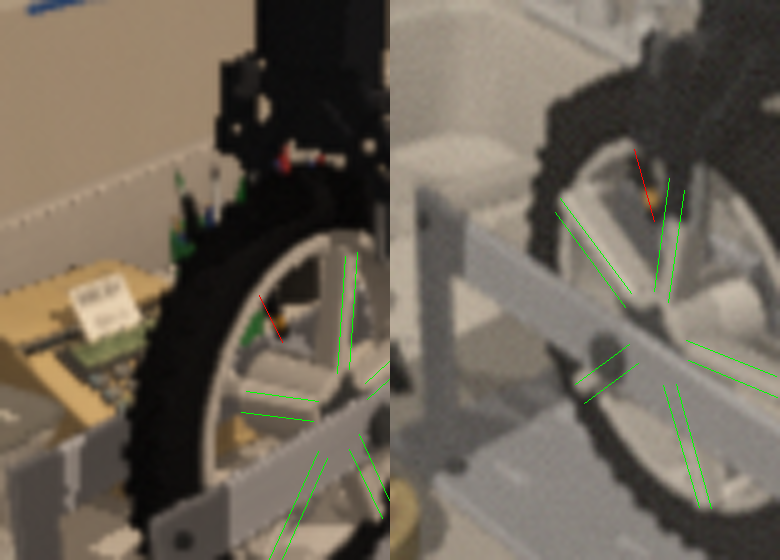

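Run:
```python
exec(open('fit.py').read().split('obs=')[0])
for x in (.0427,.05,.057):
  for y in(-.011,.011):
    print(x,y,[proj('wrist',(.5994+sx*x,y,zz)).round(0) for sx in(-1,1) for zz in(.244,.26)])
f=cv2.imread('pics/wrist0.png')
cv2.imwrite('pics/wf.png',cv2.resize(f[230:400,50:320],None,fx=2.9,fy=2.9,interpolation=cv2.INTER_CUBIC)*1)
g=cv2.imread('pics/wf.png');g=cv2.convertScaleAbs(g,alpha=2,beta=20);cv2.imwrite('pics/wf.png',g)
```

```text
0.0427 -0.011 [array([217., 296.]), array([206., 319.]), array([417., 297.]), array([429., 319.])]
0.0427 0.011 [array([213., 249.]), array([200., 267.]), array([421., 249.]), array([434., 267.])]
0.05 -0.011 [array([200., 296.]), array([186., 319.]), array([434., 297.]), array([448., 319.])]
0.05 0.011 [array([195., 249.]), array([180., 267.]), array([439., 249.]), array([454., 267.])]
0.057 -0.011 [array([184., 296.]), array([168., 319.]), array([451., 297.]), array([466., 319.])]
0.057 0.011 [array([178., 249.]), array([161., 267.]), array([456., 249.]), array([473., 267.])]
```

View pics/wf.png

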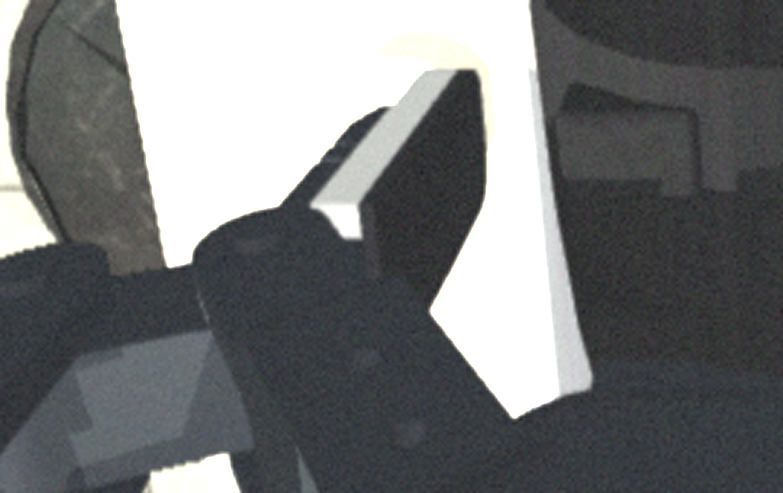

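Request:
play_rows(steps=[{"jaw": 85, "x": 0, "y": 0, "z": -0.6, "roll": 0}, {"jaw": 85, "x": 0, "y": 0, "z": -0.6, "roll": 0}, {"jaw": 85, "x": 0, "y": 0, "z": -0.6, "roll": 0}, {"jaw": 85, "x": -0.3, "y": 0, "z": 0, "roll": 0}, {"jaw": 85, "x": -0.4, "y": 0, "z": 0, "roll": 0}, {"jaw": 85, "x": -0.4, "y": 0, "z": 0, "roll": 0}, {"jaw": 85, "x": -0.4, "y": 0, "z": 0, "roll": 0}, {"jaw": 85, "x": -0.2, "y": 0, "z": 0, "roll": 0}, {"jaw": 85, "x": 0, "y": 0, "z": 0, "roll": 0}, {"jaw": 85, "x": 0, "y": 0, "z": 0, "roll": 0}])

```text
time_s: 3.2
eef_pos: [0.5156, -0.0, 0.3213]
eef_rot: [1.0, -0.0, 0.0, -0.0]
contact_force: [0.2, -0.4, 0.3]
finger_gap: 0.0846
```

```bash
cat > snap.py <<'E'
import sys
from bench import *
import cv2
tag=sys.argv[1]
for n in sys.argv[2:]:
    cv2.imwrite(f"pics/{n}_{tag}.png",camera(n)["frame"][:,:,::-1])
o=get_obs();print(o["time_s"],o["eef_pos"].round(4),o["eef_rot"].round(4),o["contact_force"].round(2),o["finger_gap"])
E
python3 snap.py 1 scene side
python3 - <<'E'
import cv2
a=cv2.imread('pics/scene_1.png')[90:240,240:400];b=cv2.imread('pics/side_1.png')[70:220,270:430]
cv2.imwrite('pics/s1.png',cv2.convertScaleAbs(cv2.hconcat([cv2.resize(i,None,fx=2.5,fy=2.5,interpolation=cv2.INTER_CUBIC) for i in(a,b)]),alpha=1.6,beta=20))
E
```

```text
3.3 [ 0.5156 -0.      0.3211] [ 1. -0. -0.  0.] [-0.3   0.33 -0.14] 0.08451324555362631
```

View pics/s1.png

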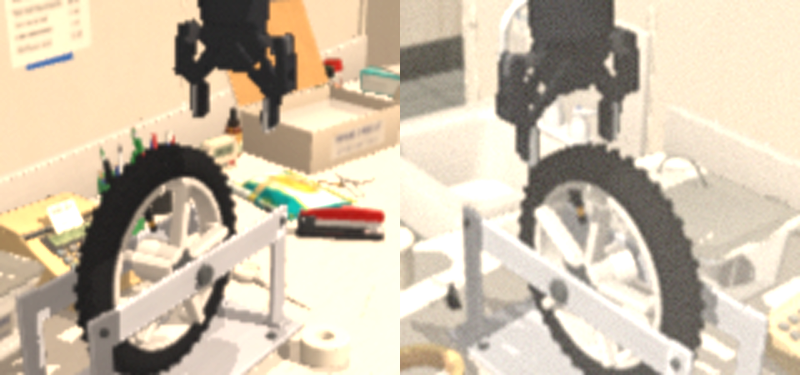

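Run:
```python
from geo import *
def inv(n,px,y):
    f=lambda q: proj(n,(q[0],y,q[1]))-px
    return least_squares(f,[.55,.35]).x-(.5156,.3211)
for nm,p in dict(tip=(200,115),tip_r=(208,112),padtopL=(190,82),kn_b=(178,72),kn_t=(176,25),kn_in=(190,25),rt_tip=(270,130),rt_kn_b=(296,88),rt_kn_t=(294,36)).items():
    q=np.array([p[0]/2.5+240,p[1]/2.5+90])
    print(nm,[ (inv('scene',q,y)*1000).round(0) for y in(-.012,0,.012)])
for nm,p in dict(Ltip=(530,158),Lknb=(500,120),Lknt=(500,55),Rtip=(605,138),Rknb=(637,92),Rknt=(637,40)).items():
    q=np.array([(p[0]-400)/2.5+270,p[1]/2.5+70])
    print(nm,[ (inv('side',q,y)*1000).round(0) for y in(-.012,0,.012)])
```

```text
tip [array([55., 11.]), array([46., 16.]), array([37., 20.])]
tip_r [array([44., 17.]), array([35., 21.]), array([26., 26.])]
padtopL [array([69., 47.]), array([60., 51.]), array([51., 56.])]
kn_b [array([86., 56.]), array([77., 60.]), array([67., 64.])]
kn_t [array([ 87., 109.]), array([ 78., 113.]), array([ 68., 116.])]
kn_in [array([ 68., 112.]), array([ 58., 115.]), array([ 49., 118.])]
rt_tip [array([-40.,  11.]), array([-48.,  15.]), array([-56.,  20.])]
rt_kn_b [array([-72.,  63.]), array([-79.,  66.]), array([-86.,  70.])]
rt_kn_t [array([-67., 117.]), array([-75., 120.]), array([-82., 123.])]
Ltip [array([-51.,  22.]), array([-43.,  16.]), array([-34.,   9.])]
Lknb [array([-83.,  66.]), array([-75.,  60.]), array([-67.,  54.])]
Lknt [array([-81., 123.]), array([-73., 118.]), array([-65., 113.])]
Rtip [array([35., 20.]), array([45., 13.]), array([55.,  7.])]
Rknb [array([72., 57.]), array([83., 51.]), array([93., 45.])]
Rknt [array([ 69., 108.]), array([ 79., 102.]), array([90., 97.])]
```

Request:
play_rows(steps=[{"jaw": 0, "x": 0, "y": 0, "z": 0, "roll": -1}, {"jaw": 0, "x": 0, "y": 0, "z": 0, "roll": -1}, {"jaw": 0, "x": 0, "y": 0, "z": 0, "roll": -1}, {"jaw": 0, "x": 0, "y": 0, "z": 0, "roll": -1}, {"jaw": 0, "x": 0, "y": 0, "z": 0, "roll": -1}, {"jaw": 0, "x": 0, "y": 0, "z": 0, "roll": -1}, {"jaw": 0, "x": 0, "y": 0, "z": 0, "roll": -1}, {"jaw": 0, "x": 0, "y": 0, "z": 0, "roll": -1}, {"jaw": 0, "x": 0, "y": 0, "z": 0, "roll": -1}, {"jaw": 0, "x": 0, "y": 0, "z": 0, "roll": -1}])

```text
time_s: 4.55
eef_pos: [0.5154, 0.0, 0.321]
eef_rot: [0.906, 0.424, -0.0, -0.0]
contact_force: [0.3, 0.0, -0.4]
finger_gap: 0.0
```

Request:
play_rows(steps=[{"jaw": 0, "x": 0, "y": 0, "z": 0, "roll": -1}, {"jaw": 0, "x": 0, "y": 0, "z": 0, "roll": -1}, {"jaw": 0, "x": 0, "y": 0, "z": 0, "roll": -1}, {"jaw": 0, "x": 0, "y": 0, "z": 0, "roll": -1}, {"jaw": 0, "x": 0, "y": 0, "z": 0, "roll": -1}, {"jaw": 0, "x": 0, "y": 0, "z": 0, "roll": -1}, {"jaw": 0, "x": 0, "y": 0, "z": 0, "roll": -1}, {"jaw": 0, "x": 0, "y": 0, "z": 0, "roll": -1}, {"jaw": 0, "x": 0, "y": 0, "z": 0, "roll": -0.24}, {"jaw": 0, "x": 0, "y": 0, "z": 0, "roll": 0}])

```text
time_s: 5.8
eef_pos: [0.5152, 0.0, 0.3211]
eef_rot: [0.7, 0.714, -0.0, -0.0]
contact_force: [-0.2, -0.3, 0.1]
finger_gap: -0.0003
```

```bash
python3 snap.py 2 scene side wrist
python3 - <<'E'
import cv2
from bench import *
c=get_obs();print(c['joint_positions'].round(2))
a=cv2.imread('pics/scene_2.png')[90:240,240:400];b=cv2.imread('pics/side_2.png')[70:220,270:430]
cv2.imwrite('pics/s2.png',cv2.convertScaleAbs(cv2.hconcat([cv2.resize(i,None,fx=2.5,fy=2.5,interpolation=cv2.INTER_CUBIC) for i in(a,b)]),alpha=1.6,beta=20))
E
```

```text
5.95 [0.5151 0.     0.3213] [ 0.6999  0.7142 -0.     -0.    ] [-0.11 -0.13  0.56] -0.00027613535907027714
[ 0.    0.13 -0.07  1.37  0.   -0.02]
```

View pics/s2.png

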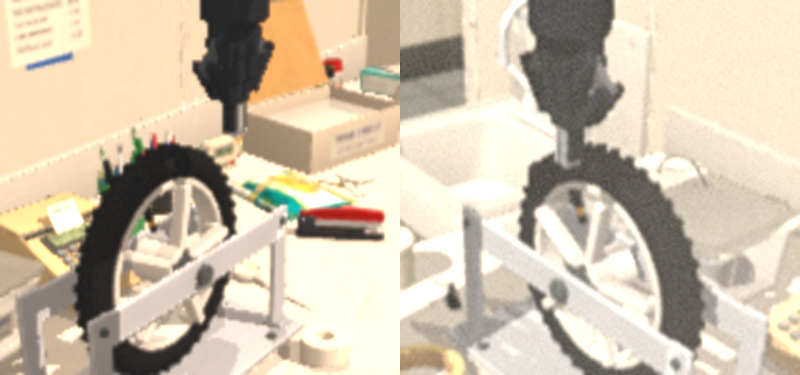

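View pics/wrist_2.png

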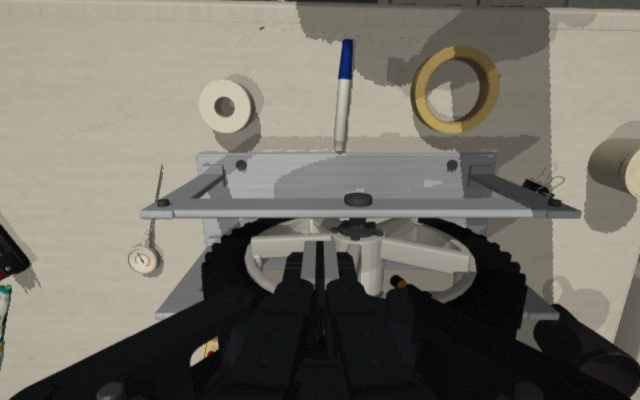

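Run:
```python
from bench import *
import pickle
c=camera('wrist');pickle.dump({k:c[k] for k in('vfov','cx','cy','R','t','frame')},open('w2.pkl','wb'))
import cv2
f=c['frame'][:,:,::-1]
cv2.imwrite('pics/w2z.png',cv2.resize(f[140:340,130:590],None,fx=1.73,fy=1.73,interpolation=cv2.INTER_CUBIC))
cv2.imwrite('pics/w2zz.png',cv2.resize(f[180:310,190:540],None,fx=2.25,fy=2.25*1,interpolation=cv2.INTER_CUBIC))
print(look_for('valve_stem','wrist'),look_for('hub','wrist'))
```

```text
[{'at': [285.1, 400.8], 'score': 0.71}, {'at': [281.5, 472.8], 'score': 0.47}] [{'at': [259.5, 396.4], 'score': 0.71}]
```

View pics/w2z.png

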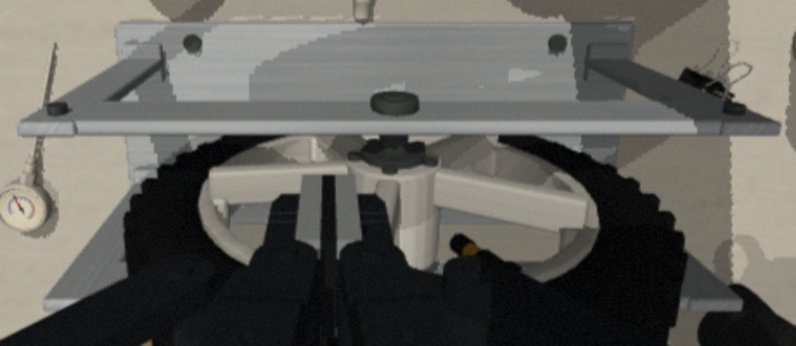

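View pics/w2zz.png

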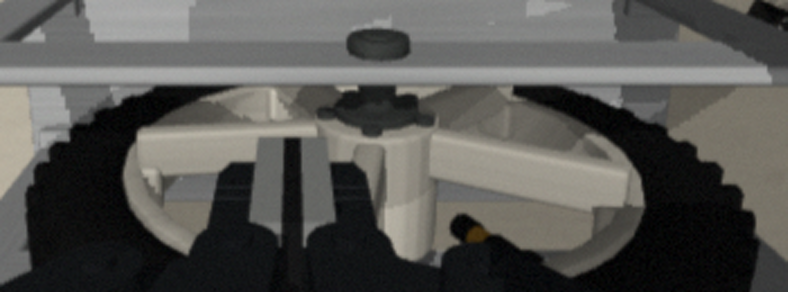

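```bash
cat > fit3.py <<'E'
import pickle
exec(open('fit2.py').read().split('for nm,r')[0])
c=pickle.load(open('w2.pkl','rb'));CAL['w2']=(c['vfov'],c['cx'],c['cy'],c['R'],c['t'])
k=1.73
o2=[((18,128),(-.051,-.193,.177)),((779,128),(-.051,.193,.177)),((395,99),(-.068,0,.157)),((116,22),(-.085,-.2,.01)),((634,22),(-.085,.2,.01)),((45,305),(.085,-.2,.01)),((742,305),(.085,.2,.01))]
def r2(p): return np.concatenate([proj('w2',world(p,s))-(np.array(q)/k+(130,140)) for q,s in o2])
for nm,r in(('w2',r2),('all',lambda p:np.r_[linres(p)*.5,rs(p),r2(p)])):
    s=least_squares(r,[.59,.03,0.0],loss='soft_l1');print(nm,s.x,r2(s.x).round(1))
np.save('pose.npy',s.x)
P=s.x
# wheel angle: overlay on w2
f=c['frame'][:,:,::-1].copy();x0,y0,kk=190,180,2.25
g0=cv2.resize(f[180:310,190:540],None,fx=kk,fy=kk,interpolation=cv2.INTER_CUBIC)
rows=[]
for val in(-21,-26):
    g=g0.copy()
    def ln(A,B,c):
        a,b=[((proj('w2',world(P,q))-(x0,y0)+.5)*kk).astype(int).tolist() for q in(A,B)];cv2.line(g,a,b,c,1)
    v=np.radians(val)
    for i in range(5):
        a=v+np.radians(36+72*i)
        for s_ in(-.006,.006):
            d=np.array([-np.cos(a)*s_,-np.sin(a)*s_])
            ln((-.03,-.027*np.sin(a)+d[0],.157+.027*np.cos(a)+d[1]),(-.03,-.098*np.sin(a)+d[0],.157+.098*np.cos(a)+d[1]),(0,0,255))
    ln((-.01,-.099*np.sin(v),.157+.099*np.cos(v)),(-.01,-.059*np.sin(v),.157+.059*np.cos(v)),(0,255,0))
    rows.append(g)
cv2.imwrite('pics/w2ov.png',cv2.vconcat(rows))
E
python3 fit3.py
```

```text
w2 [0.59492327 0.03790812 0.02083871] [  0.7   4.   -0.7   3.9   0.1  -3.8  -1.8   0.    1.7  -0.1  50.7 -46.8
 -77.1 -46.8]
all [0.59526663 0.03767716 0.02116497] [  0.4   4.4  -1.1   4.2  -0.2  -3.4  -2.    0.3   1.4   0.1  50.6 -46.5
 -77.3 -46.6]
```

View pics/w2ov.png

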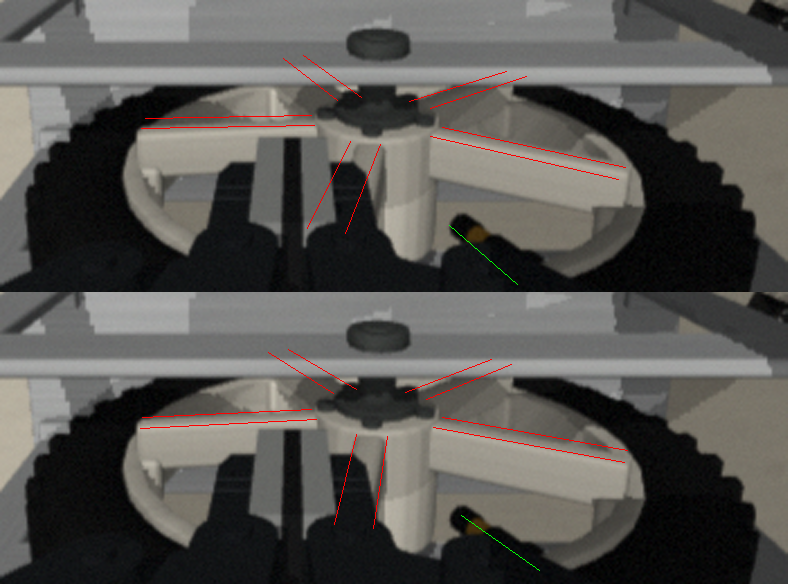

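Request:
play_rows(steps=[{"jaw": 0, "x": -0.1, "y": 0.4, "z": 0, "roll": 0}, {"jaw": 0, "x": -0.12, "y": 0.5, "z": 0, "roll": 0}, {"jaw": 0, "x": 0, "y": 0, "z": 0.3, "roll": 0}, {"jaw": 0, "x": 0, "y": 0, "z": 0.4, "roll": 0}, {"jaw": 0, "x": 0, "y": 0, "z": 0.4, "roll": 0}, {"jaw": 0, "x": 0, "y": 0, "z": 0.3, "roll": 0}, {"jaw": 0, "x": 0, "y": 0, "z": 0.2, "roll": 0}, {"jaw": 0, "x": 0, "y": 0, "z": 0.1, "roll": 0}, {"jaw": 0, "x": 0, "y": 0, "z": 0.1, "roll": 0}, {"jaw": 0, "x": 0, "y": 0, "z": 0, "roll": 0}])

```text
time_s: 7.35
eef_pos: [0.5602, -0.0101, 0.2313]
eef_rot: [0.7, 0.714, 0.0, 0.0]
contact_force: [-0.3, -0.1, 0.1]
finger_gap: -0.0001
```

```bash
python3 snap.py 3 scene side wrist
python3 - <<'E'
import cv2
a=cv2.imread('pics/scene_3.png')[90:240,240:400];b=cv2.imread('pics/side_3.png')[70:220,270:430]
cv2.imwrite('pics/s3.png',cv2.convertScaleAbs(cv2.hconcat([cv2.resize(i,None,fx=2.5,fy=2.5,interpolation=cv2.INTER_CUBIC) for i in(a,b)]),alpha=1.6,beta=20))
E
```

```text
7.5 [ 0.5605 -0.0101  0.2317] [6.997e-01 7.145e-01 2.000e-04 3.000e-04] [-1.18  1.09  0.74] -0.0002678329690433202
```

View pics/s3.png

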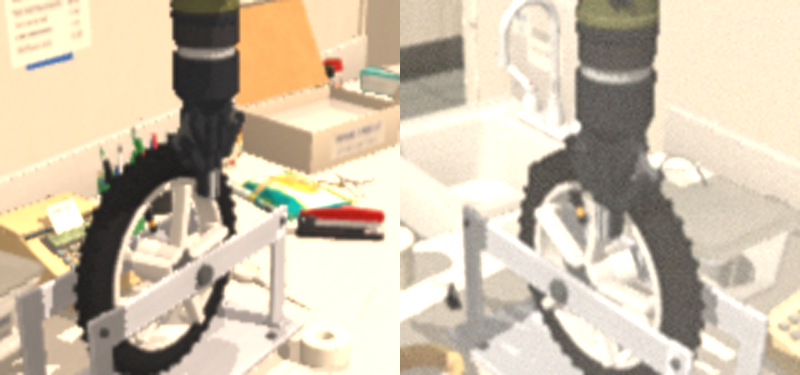

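View pics/wrist_3.png

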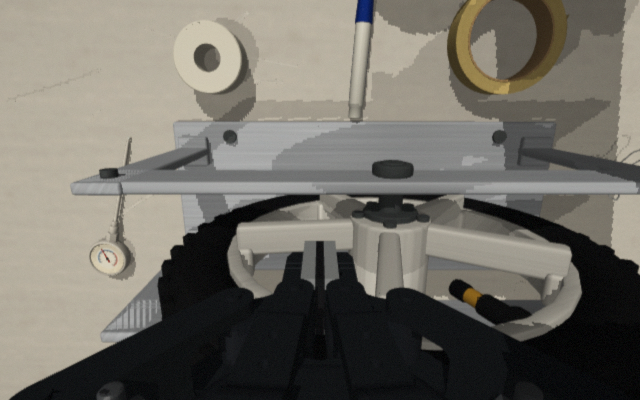

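Request:
play_rows(steps=[{"jaw": 0, "x": 0.1, "y": 0, "z": 0.03, "roll": 0}, {"jaw": 0, "x": 0.1, "y": 0, "z": 0, "roll": 0}, {"jaw": 0, "x": 0.1, "y": 0, "z": 0, "roll": 0}, {"jaw": 0, "x": 0.1, "y": 0, "z": 0, "roll": 0}, {"jaw": 0, "x": 0.1, "y": 0, "z": 0, "roll": 0}, {"jaw": 0, "x": 0.1, "y": 0, "z": 0, "roll": 0}, {"jaw": 0, "x": 0.1, "y": 0, "z": 0, "roll": 0}, {"jaw": 0, "x": 0.1, "y": 0, "z": 0, "roll": 0}, {"jaw": 0, "x": 0.1, "y": 0, "z": 0, "roll": 0}, {"jaw": 0, "x": 0.1, "y": 0, "z": 0, "roll": 0}])

```text
time_s: 8.75
eef_pos: [0.5589, 0.0402, 0.2295]
eef_rot: [0.7, 0.714, -0.0, -0.0]
contact_force: [0.6, -2.6, -1.3]
finger_gap: 0.0002
```

```bash
python3 snap.py 4 wrist
```

```text
8.8 [0.5589 0.0409 0.2296] [ 6.995e-01  7.146e-01  0.000e+00 -5.000e-04] [-0.39 -0.42  0.34] 0.00010806752330632034
```

View pics/wrist_4.png

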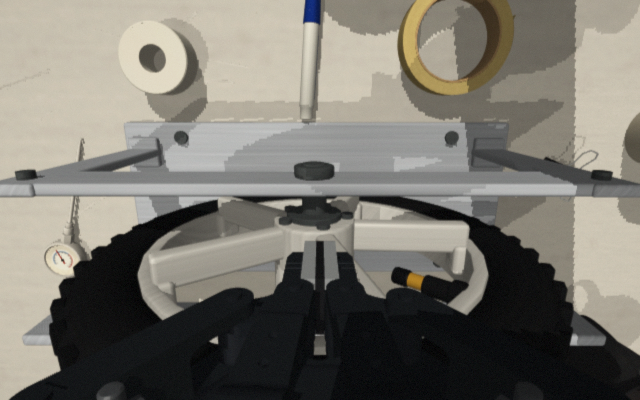

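Request:
play_rows(steps=[{"jaw": 0, "x": 0.1, "y": 0, "z": 0, "roll": 0}, {"jaw": 0, "x": 0.1, "y": 0, "z": 0, "roll": 0}, {"jaw": 0, "x": 0.1, "y": 0, "z": 0, "roll": 0}, {"jaw": 0, "x": 0.1, "y": 0, "z": 0, "roll": 0}, {"jaw": 0, "x": 0.1, "y": 0, "z": 0, "roll": 0}, {"jaw": 0, "x": 0.1, "y": 0, "z": 0, "roll": 0}, {"jaw": 0, "x": 0.1, "y": 0, "z": 0, "roll": 0}, {"jaw": 0, "x": 0.1, "y": 0, "z": 0, "roll": 0}, {"jaw": 0, "x": 0.06, "y": 0, "z": 0, "roll": 0}, {"jaw": 0, "x": 0, "y": 0, "z": 0, "roll": 0}])

```text
time_s: 10.05
eef_pos: [0.5583, 0.0834, 0.2298]
eef_rot: [0.699, 0.715, 0.0, -0.0]
contact_force: [0.8, -0.2, 0.5]
finger_gap: -0.0001
```

```bash
cat > wov.py <<'E'
import sys
from bench import *
from geo import *
tag=sys.argv[1];P=np.load('pose.npy')
c=camera('wrist');o=get_obs();print(o["time_s"],o["eef_pos"].round(4),o["contact_force"].round(2))
cal=(c['vfov'],c['cx'],c['cy'],c['R'],c['t'])
f=c['frame'][:,:,::-1].copy();kk=1.25;outs=[]
for val in map(float,sys.argv[2:]):
    g=cv2.resize(f[150:],None,fx=kk,fy=kk,interpolation=cv2.INTER_CUBIC)
    def ln(A,B,col):
        a,b=[((proj('',world(P,q),cal)-(0,150)+.5)*kk).astype(int).tolist() for q in(A,B)];cv2.line(g,a,b,col,1)
    v=np.radians(val)
    for i in range(5):
        a=v+np.radians(36+72*i)
        for s_ in(-.006,.006):
            d=np.array([-np.cos(a)*s_,-np.sin(a)*s_])
            ln((-.03,-.027*np.sin(a)+d[0],.157+.027*np.cos(a)+d[1]),(-.03,-.098*np.sin(a)+d[0],.157+.098*np.cos(a)+d[1]),(0,0,255))
    ln((-.01,-.099*np.sin(v),.157+.099*np.cos(v)),(-.01,-.059*np.sin(v),.157+.059*np.cos(v)),(0,255,0))
    outs.append(g[:300])
cv2.imwrite(f'pics/wov{tag}.png',cv2.vconcat(outs[:2]))
E
python3 wov.py 5 -76 -85
```

```text
10.1 [0.5583 0.0833 0.2298] [0.08 0.06 0.28]
```

View pics/wov5.png

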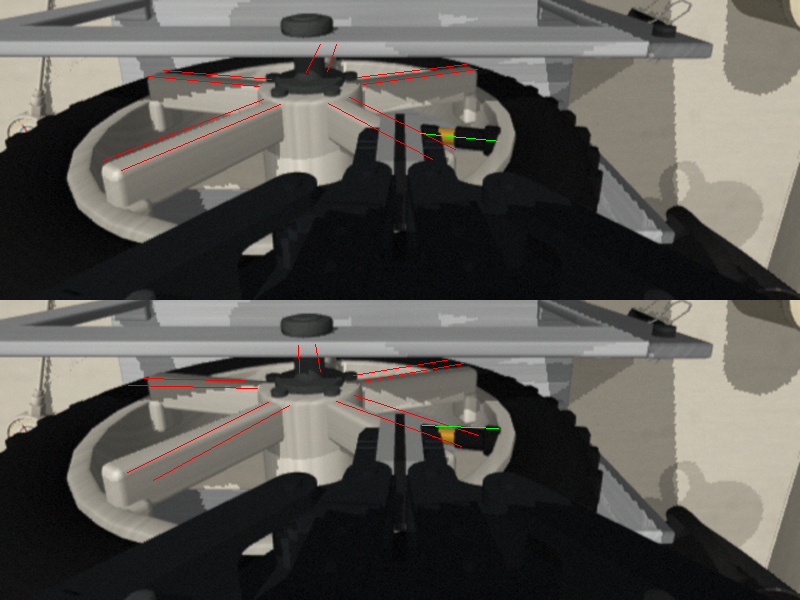

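Request:
play_rows(steps=[{"jaw": 0, "x": -0.04, "y": -0.2, "z": 0, "roll": 0}, {"jaw": 0, "x": 0, "y": -0.2, "z": 0, "roll": 0}, {"jaw": 0, "x": -0.4, "y": 0, "z": 0, "roll": 0}, {"jaw": 0, "x": -0.6, "y": 0, "z": 0, "roll": 0}, {"jaw": 0, "x": -0.6, "y": 0, "z": 0, "roll": 0}, {"jaw": 0, "x": -0.5, "y": 0, "z": 0, "roll": 0}, {"jaw": 0, "x": -0.3, "y": 0, "z": 0, "roll": 0}, {"jaw": 0, "x": 0, "y": 0, "z": 0, "roll": 0}, {"jaw": 0, "x": 0, "y": 0.2, "z": 0, "roll": 0}, {"jaw": 0, "x": 0, "y": 0.2, "z": 0, "roll": 0}])

```text
time_s: 11.35
eef_pos: [0.5617, -0.0383, 0.2299]
eef_rot: [0.699, 0.715, 0.0, 0.0]
contact_force: [-0.3, 0.1, -0.1]
finger_gap: -0.0
```

```bash
python3 wov.py 6 -74 -78
```

```text
11.4 [ 0.563  -0.0383  0.2297] [1.04 0.13 0.02]
```

View pics/wov6.png

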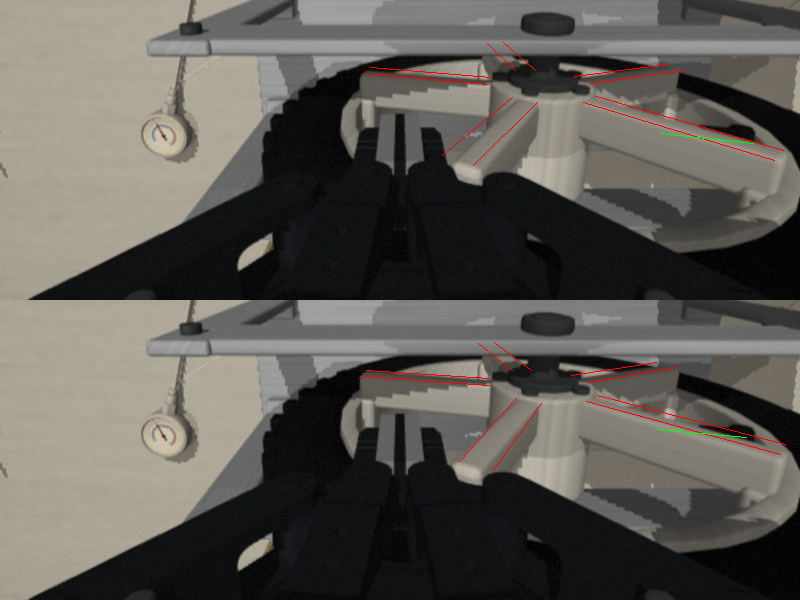

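Request:
play_rows(steps=[{"jaw": 0, "x": 0.06, "y": 0, "z": 0, "roll": 0}, {"jaw": 0, "x": 0.12, "y": 0, "z": 0, "roll": 0}, {"jaw": 0, "x": 0.12, "y": 0, "z": 0, "roll": 0}, {"jaw": 0, "x": 0.12, "y": 0, "z": 0, "roll": 0}, {"jaw": 0, "x": 0.12, "y": 0, "z": 0, "roll": 0}, {"jaw": 0, "x": 0.12, "y": 0, "z": 0, "roll": 0}, {"jaw": 0, "x": 0.12, "y": 0, "z": 0, "roll": 0}, {"jaw": 0, "x": 0.12, "y": 0, "z": 0, "roll": 0}, {"jaw": 0, "x": 0.12, "y": 0, "z": 0, "roll": 0}, {"jaw": 0, "x": 0.12, "y": 0, "z": 0, "roll": 0}])

```text
time_s: 12.65
eef_pos: [0.5582, 0.0183, 0.2301]
eef_rot: [0.7, 0.715, -0.001, -0.0]
contact_force: [-6.1, -2.3, 2.3]
finger_gap: 0.0001
```

```bash
python3 wov.py 7 -110 -115
```

```text
12.7 [0.5582 0.0191 0.23  ] [-5.67 -1.02  3.67]
```

View pics/wov7.png

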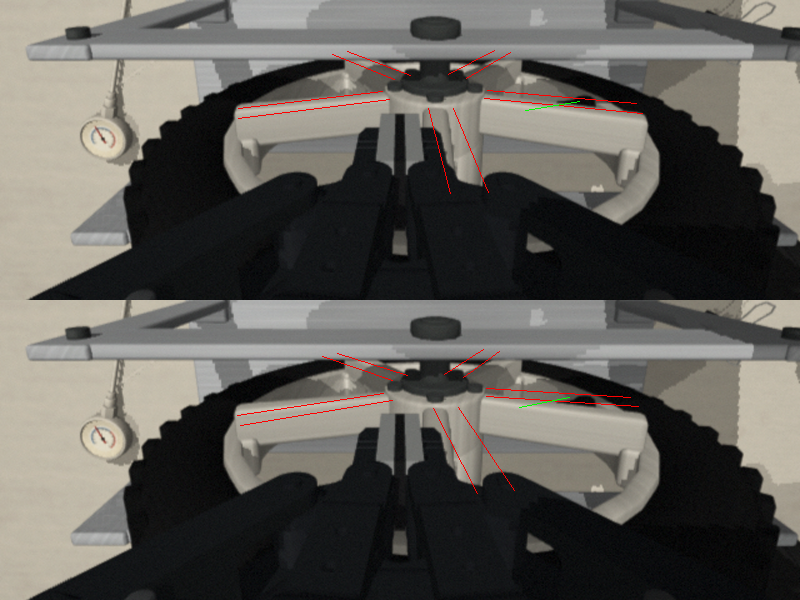

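Request:
play_rows(steps=[{"jaw": 0, "x": 0, "y": -0.03, "z": -0.01, "roll": 0}, {"jaw": 0, "x": 0, "y": 0, "z": 0, "roll": 0}, {"jaw": 0, "x": 0, "y": 0, "z": 0, "roll": 0}, {"jaw": 0, "x": 0, "y": 0, "z": 0, "roll": 0}, {"jaw": 0, "x": 0, "y": 0, "z": 0, "roll": 0}, {"jaw": 0, "x": 0, "y": 0, "z": 0, "roll": 0}, {"jaw": 0, "x": 0, "y": 0, "z": 0, "roll": 0}, {"jaw": 0, "x": 0, "y": 0, "z": 0, "roll": 0}, {"jaw": 0, "x": 0, "y": 0, "z": 0, "roll": 0}, {"jaw": 0, "x": 0, "y": 0, "z": 0, "roll": 0}])

```text
time_s: 13.95
eef_pos: [0.5581, 0.0179, 0.2303]
eef_rot: [0.7, 0.714, 0.0, 0.0]
contact_force: [-0.1, 0.5, -0.3]
finger_gap: -0.0004
```

```bash
python3 snap.py 8 scene side
python3 - <<'E'
import cv2
a=cv2.imread('pics/scene_8.png')[110:230,260:360];b=cv2.imread('pics/side_8.png')[90:210,310:410]
cv2.imwrite('pics/s8.png',cv2.convertScaleAbs(cv2.hconcat([cv2.resize(i,None,fx=4,fy=4,interpolation=cv2.INTER_CUBIC) for i in(a,b)]),alpha=2,beta=20))
E
```

```text
14.05 [0.5582 0.0179 0.2303] [0.6997 0.7145 0.     0.    ] [ 0.15  0.5  -0.29] -5.999539736334923e-05
```

View pics/s8.png

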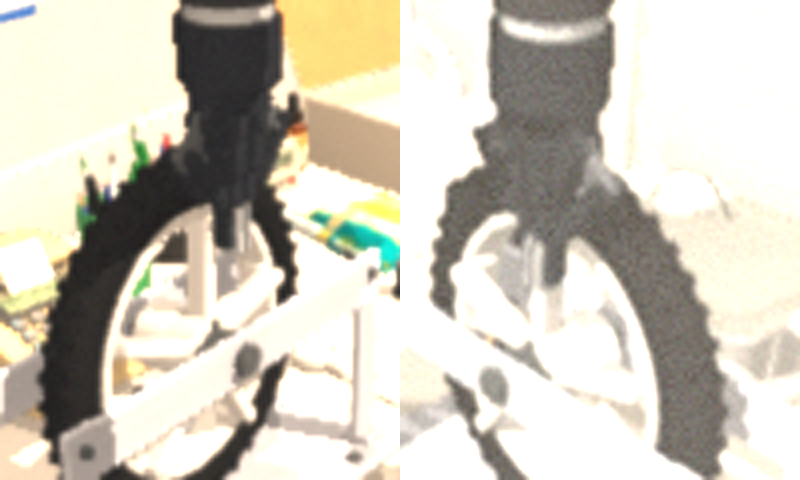

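Request:
play_rows(steps=[{"jaw": 0, "x": 0.1, "y": 0, "z": 0, "roll": 0}, {"jaw": 0, "x": 0.1, "y": 0, "z": 0, "roll": 0}, {"jaw": 0, "x": 0.1, "y": 0, "z": 0, "roll": 0}, {"jaw": 0, "x": 0.1, "y": 0, "z": 0, "roll": 0}, {"jaw": 0, "x": 0.1, "y": 0, "z": 0, "roll": 0}, {"jaw": 0, "x": 0.1, "y": 0, "z": 0, "roll": 0}, {"jaw": 0, "x": 0.1, "y": 0, "z": 0, "roll": 0}, {"jaw": 0, "x": 0.1, "y": 0, "z": 0, "roll": 0}, {"jaw": 0, "x": 0.1, "y": 0, "z": 0, "roll": 0}, {"jaw": 0, "x": 0.1, "y": 0, "z": 0, "roll": 0}])

```text
time_s: 15.3
eef_pos: [0.5571, 0.0682, 0.2303]
eef_rot: [0.7, 0.714, 0.0, -0.0]
contact_force: [-0.6, -1.7, -0.4]
finger_gap: 0.0002
```

```bash
python3 wov.py 9 -135 -140
```

```text
15.35 [0.5571 0.0689 0.2304] [-0.15 -0.95  0.65]
```

View pics/wov9.png

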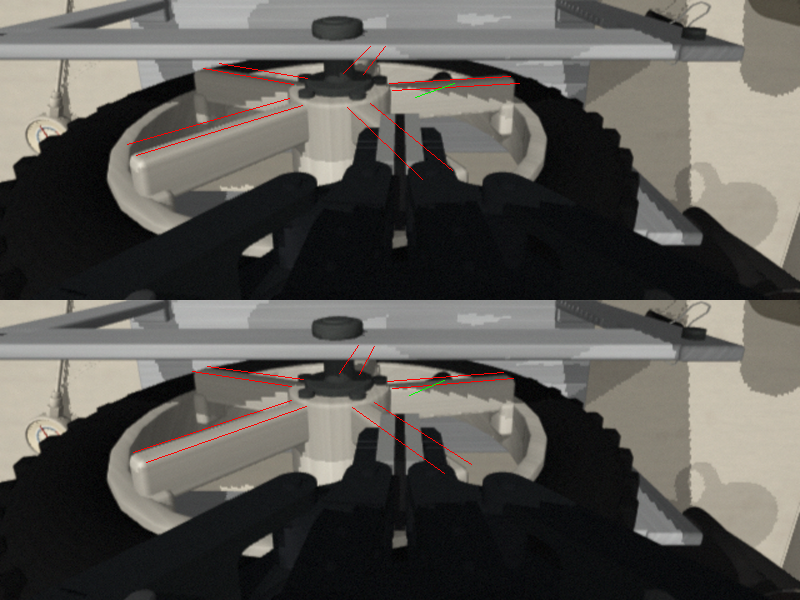

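Request:
play_rows(steps=[{"jaw": 0, "x": 0.1, "y": 0, "z": 0, "roll": 0}, {"jaw": 0, "x": 0.1, "y": 0, "z": 0, "roll": 0}, {"jaw": 0, "x": 0.1, "y": 0, "z": 0, "roll": 0}, {"jaw": 0, "x": 0.04, "y": 0, "z": 0, "roll": 0}, {"jaw": 0, "x": 0, "y": 0, "z": 0, "roll": 0}, {"jaw": 0, "x": -0.06, "y": -0.2, "z": 0, "roll": 0}, {"jaw": 0, "x": 0, "y": -0.2, "z": 0, "roll": 0}, {"jaw": 0, "x": -0.4, "y": 0, "z": 0, "roll": 0}, {"jaw": 0, "x": -0.5, "y": 0, "z": 0, "roll": 0}, {"jaw": 0, "x": -0.6, "y": 0, "z": 0, "roll": 0}])

```text
time_s: 16.6
eef_pos: [0.5382, 0.0051, 0.2305]
eef_rot: [0.7, 0.715, 0.0, 0.0]
contact_force: [0.0, 0.0, 0.3]
finger_gap: -0.0001
```

Request:
play_rows(steps=[{"jaw": 0, "x": -0.5, "y": 0, "z": 0, "roll": 0}, {"jaw": 0, "x": -0.3, "y": 0, "z": 0, "roll": 0}, {"jaw": 0, "x": 0, "y": 0, "z": 0, "roll": 0}, {"jaw": 0, "x": 0, "y": 0, "z": 0, "roll": 0}, {"jaw": 0, "x": 0, "y": 0.1, "z": 0, "roll": 0}, {"jaw": 0, "x": 0, "y": 0.1, "z": 0, "roll": 0}, {"jaw": 0, "x": 0, "y": 0.1, "z": 0, "roll": 0}, {"jaw": 0, "x": 0, "y": 0.1, "z": 0, "roll": 0}, {"jaw": 0, "x": 0, "y": 0, "z": 0, "roll": 0}, {"jaw": 0, "x": 0, "y": 0, "z": 0, "roll": 0}])

```text
time_s: 17.85
eef_pos: [0.5591, -0.0331, 0.2302]
eef_rot: [0.7, 0.714, -0.0, -0.0]
contact_force: [-0.6, 0.6, 0.1]
finger_gap: 0.0001
```

```bash
python3 wov.py 10 -150 -155
```

```text
17.9 [ 0.5591 -0.0331  0.2303] [-0.03 -0.16 -0.08]
```

View pics/wov10.png

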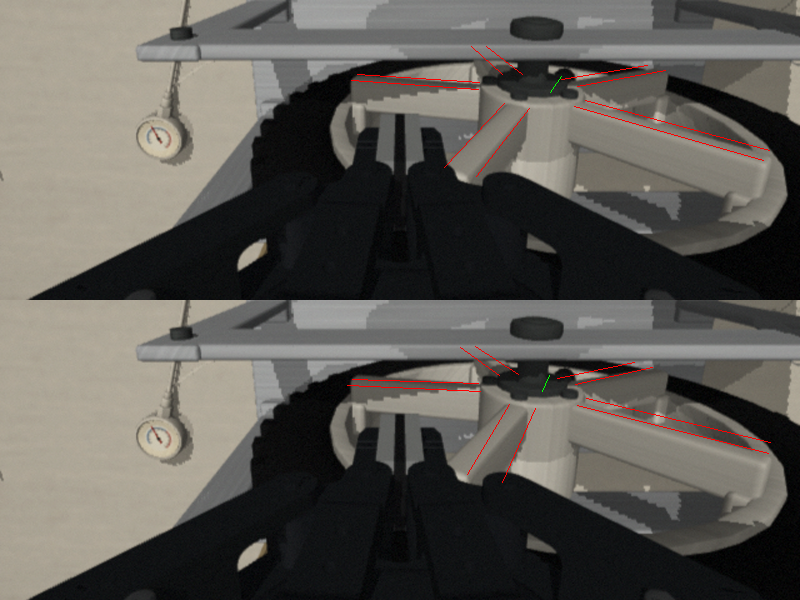

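Request:
play_rows(steps=[{"jaw": 0, "x": 0.1, "y": 0, "z": 0, "roll": 0}, {"jaw": 0, "x": 0.1, "y": 0, "z": 0, "roll": 0}, {"jaw": 0, "x": 0.1, "y": 0, "z": 0, "roll": 0}, {"jaw": 0, "x": 0.1, "y": 0, "z": 0, "roll": 0}, {"jaw": 0, "x": 0.1, "y": 0, "z": 0, "roll": 0}, {"jaw": 0, "x": 0.1, "y": 0, "z": 0, "roll": 0}, {"jaw": 0, "x": 0.1, "y": 0, "z": 0, "roll": 0}, {"jaw": 0, "x": 0.1, "y": 0, "z": 0, "roll": 0}, {"jaw": 0, "x": 0.1, "y": 0, "z": 0, "roll": 0}, {"jaw": 0, "x": 0, "y": 0, "z": 0, "roll": 0}])

```text
time_s: 19.15
eef_pos: [0.5582, 0.0127, 0.2301]
eef_rot: [0.699, 0.715, 0.0, -0.0]
contact_force: [-0.1, 0.4, -0.3]
finger_gap: -0.0
```

```bash
python3 wov.py 11 -177 -182
```

```text
19.2 [0.5581 0.0125 0.2301] [-0.1 -0.7  0.4]
```

View pics/wov11.png

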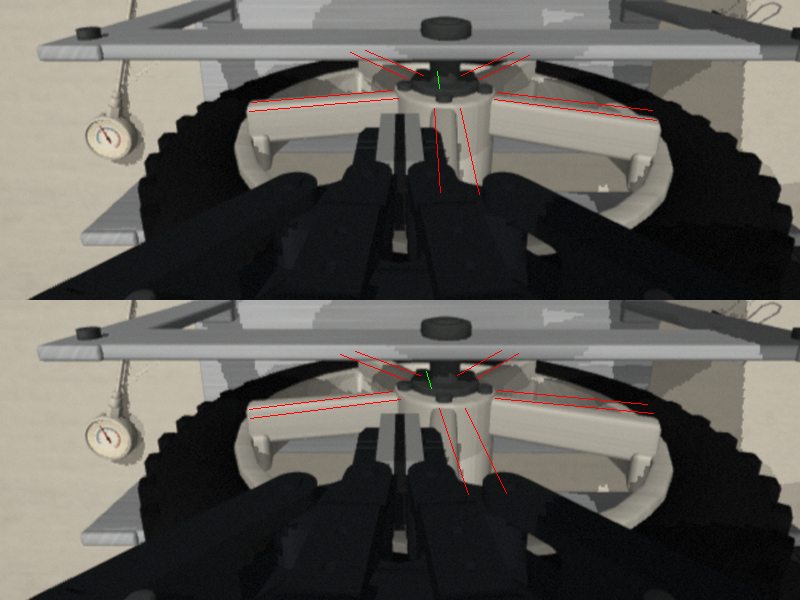

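Request:
play_rows(steps=[{"jaw": 0, "x": 0.05, "y": 0, "z": 0, "roll": 0}, {"jaw": 0, "x": 0.04, "y": 0, "z": 0, "roll": 0}, {"jaw": 0, "x": 0, "y": 0, "z": 0, "roll": 0}, {"jaw": 0, "x": -0.04, "y": 0, "z": 0, "roll": 0}, {"jaw": 0, "x": -0.2, "y": -0.1, "z": 0, "roll": 0}, {"jaw": 0, "x": -0.2, "y": -0.3, "z": 0, "roll": 0}, {"jaw": 0, "x": -0.4, "y": -0.2, "z": 0, "roll": 0}, {"jaw": 0, "x": -0.6, "y": 0, "z": 0, "roll": 0}, {"jaw": 0, "x": -0.6, "y": 0, "z": 0, "roll": 0}, {"jaw": 0, "x": 0, "y": 0, "z": 0, "roll": 0}])

```text
time_s: 20.45
eef_pos: [0.5292, -0.0882, 0.2304]
eef_rot: [0.701, 0.713, -0.0, 0.0]
contact_force: [-1.0, 0.0, 0.0]
finger_gap: 0.0
```

```bash
python3 wov.py 12 -177 -181; python3 snap.py 12 scene side wrist
python3 - <<'E'
import cv2
a=cv2.imread('pics/scene_12.png')[120:270,250:370];b=cv2.imread('pics/side_12.png')[100:250,300:420]
cv2.imwrite('pics/s12.png',cv2.hconcat([cv2.resize(i,None,fx=3.3,fy=3.3,interpolation=cv2.INTER_CUBIC) for i in(a,b)]))
E
```

```text
20.5 [ 0.5293 -0.0871  0.2303] [-0.7  -0.64  0.47]
20.65 [ 0.5298 -0.0857  0.2303] [ 6.996e-01  7.146e-01  1.000e-04 -2.000e-04] [ 1.47  0.02 -0.16] -0.00032220588707601106
```

View pics/wov12.png

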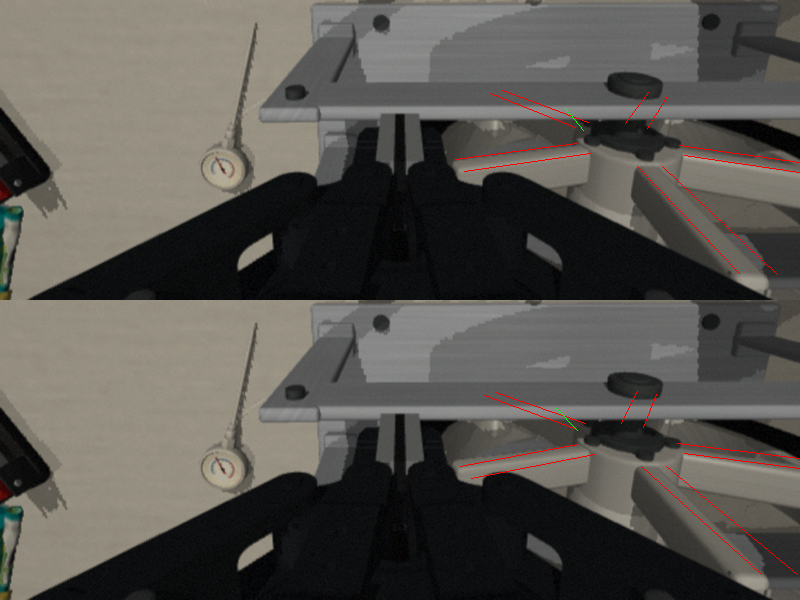

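View pics/s12.png

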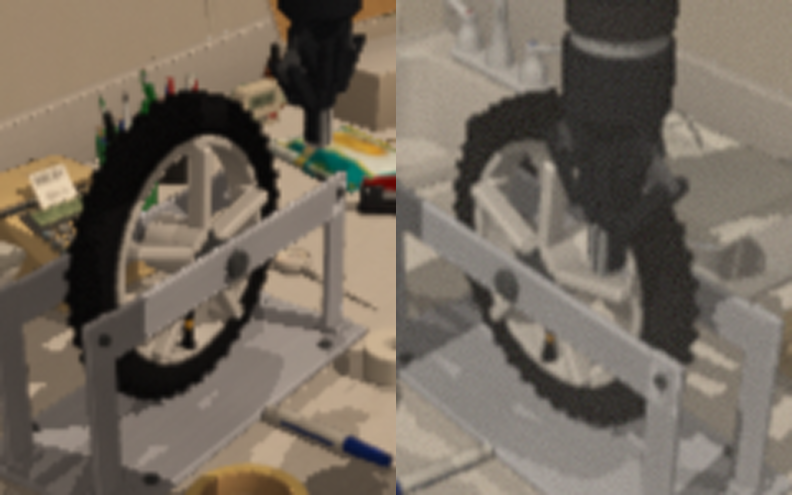

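Request:
play_rows(steps=[{"jaw": 0, "x": 0, "y": -0.4, "z": 0, "roll": 0}, {"jaw": 0, "x": 0, "y": 0, "z": -0.4, "roll": 0}, {"jaw": 0, "x": 0, "y": 0, "z": -0.5, "roll": 0}, {"jaw": 0, "x": 0, "y": 0, "z": -0.5, "roll": 0}, {"jaw": 0, "x": 0.4, "y": 0, "z": -0.4, "roll": 0}, {"jaw": 0, "x": 0.5, "y": 0, "z": 0, "roll": 0}, {"jaw": 0, "x": 0.5, "y": 0, "z": 0, "roll": 0}, {"jaw": 0, "x": 0.4, "y": 0, "z": 0, "roll": 0}, {"jaw": 0, "x": 0, "y": 0, "z": 0, "roll": 0}, {"jaw": 0, "x": 0, "y": 0, "z": 0, "roll": 0}])

```text
time_s: 21.9
eef_pos: [0.5083, 0.0035, 0.3203]
eef_rot: [0.699, 0.715, -0.0, 0.0]
contact_force: [0.3, 0.3, -0.1]
finger_gap: 0.0001
```

```bash
python3 wov.py 13 -176 -180; python3 snap.py 13 scene side; 
sed -i 's/y0+112/y0+150/; s/+78/+90/g' ov2.py; python3 ov2.py -178 pics/scene_13.png pics/side_13.png pics/ov13.png; python3 -c "
import cv2;f=cv2.imread('pics/ov13.png');print(f.shape);cv2.imwrite('pics/ov13.png',f[150:])"
```

```text
21.95 [0.5083 0.0032 0.3203] [-0.26  0.41  0.07]
22.05 [0.5084 0.0029 0.3203] [ 6.999e-01  7.143e-01 -1.000e-04  0.000e+00] [ 0.74 -0.07  0.2 ] 0.00025269058688499787
(750, 900, 3)
```

View pics/wov13.png

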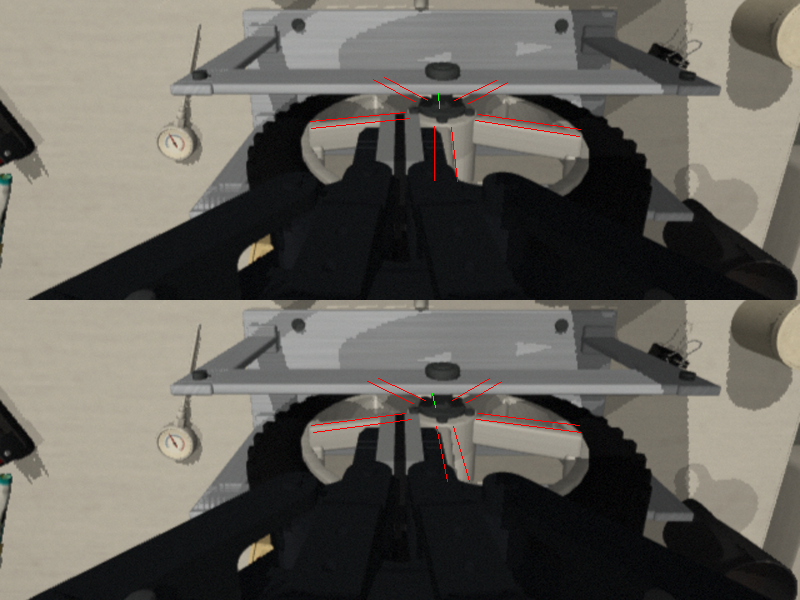

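View pics/ov13.png

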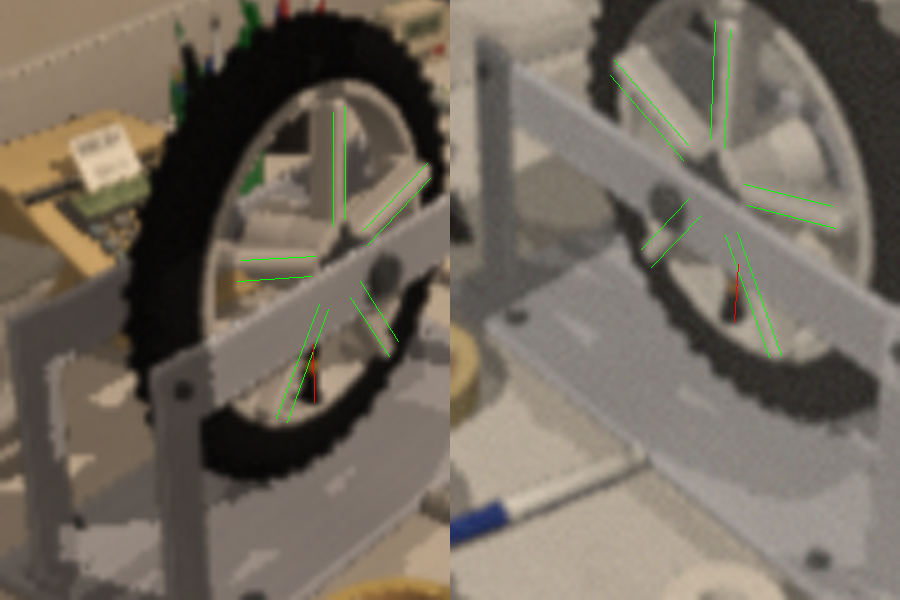

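```bash
python3 -c "
from bench import *
print(get_obs()['time_s'],get_obs()['contact_force'].round(2)); print(hand_in())"
```

```text
22.05 [ 0.74 -0.07  0.2 ]
the job is handed in; nothing more can be done
None
```

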